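# Hang the screwdriver rack on both hooks

### The job

The blue screwdriver rack is parked in the wooden pigeonhole with one end of its top bar sticking out: draw it fully out by that end, stand it upright on the open bench and let go. Then take it again by the black grip in the middle of its bar, lower it onto the two yellow hooks of the grey stand and press gently (never hard) until both bar ends rest at the bottom of their hooks and both orange keepers have sprung shut above them, checking both before you let go. Do not tip the rack over and leave the mug, the tape measure and the spray can where they are.

Things in the scene. Friction and masses are not known exactly. Their poses are not given: they have to be found in the camera images.
- rack_grip (a point): Centre of the black rubber grip (14 mm thick along the rack's x, 64 mm long along y, 20 mm high) in the middle of the rack's top bar, 95 mm above the underside. The rack is a blue sheet-metal frame with four holes in its shelf, 0.2 to 0.4 kg, alike both ways round; it stands by itself on its two side plates. Top bar: steel, 12 mm diameter, 200 mm long along the rack's y. z up.
- rack_end_a (a point): Middle of the bare bar end on the rack's +y side, on the bar's axis, 80 mm from the grip's centre; it sticks out of the pigeonhole at the start. The end is bare for 34 mm (62 to 96 mm from the grip's centre) and closes with a black knob 18 mm across, 4 mm thick. Rack axes.
- rack_end_b (a point): The same point of the other bar end (-y side), deep in the pigeonhole at the start. Rack axes. Between grip and bare ends stand the side plates, 60 mm either side of the middle, 4 mm thick, 104 mm high, 50 mm deep along x (30 mm above 62 mm height).
- mouth (a point): Middle of the mouth of the fixed wooden pigeonhole, on the bench. Its y axis points out of the mouth (the way to draw the rack), z up. 166 mm long, 94 mm wide outside, 74 inside, roof from 120 to 130 mm height. The bench is its floor: the rack slides out level, sticking out about 50 mm at the start. It is fully out when its grip's centre is over 100 mm beyond the mouth.
- hook_left (a point): Where the axis of a seated bar lies in the hook on the stand's +y side, 140 mm above the bench. Yellow hook, 10 mm wide, points to the stand's -x (to the robot), opens upward: slot 24 mm wide along x, vee bottom, back wall 42 mm and out-flaring tip 50 mm higher than this point. Stand fixed. Axes: x away from the robot, y along the line through both hooks, z up.
- hook_right (a point): The same point in the hook on the -y side, 160 mm from hook_left; the bar lies along the line through both. Stand: grey base 150 x 230 x 12 mm, its middle 30 mm behind (+x of) this line; two grey posts 75 mm behind the line, 168 mm high, one behind each hook, nothing between them above 40 mm height.
- keeper_left (a joint): Orange sprung keeper across hook_left's slot, 28 mm above the seat point: 0 rad shut (level), up to 1.5 pushed down; below 0.2 it counts as shut. The bar pressed down on it (a few N per hook) swings it away; once the bar is at the bottom it springs shut above the bar, which can then rise about 18 mm but not come out.
- keeper_right (a joint): The same for the keeper of hook_right.
- mug: Blue-grey mug, 85 x 115 x 88 mm, origin at the centre of its underside. To be left where it is.
- tape_measure: Yellow tape measure, 68 x 72 x 34 mm, origin at the centre of its underside. To be left where it is.
- spray_can: Green and white spray can with red cap, 65 mm diameter, 196 mm high, origin at the centre of its underside. To be left where it is.
There are look-alikes about, which are no part of the job. Of the things that look like the part that bears mouth, the larger one is meant.

How it is judged (in metres and radians):
On the way, in this order (a step that is already met when the one before it is completed fails the run):
1. the rack stands upright on the bench, fully out of the pigeonhole, and has been let go (y of rack_grip in the frame of mouth above 0.098 m and height (world z) of rack_grip below 0.102 m and angle between rack_grip's own z axis and vertical below 0.08 rad and contact force between the fingers and rack below 0.1 N), for 0.2 s.
2. both bar ends are at the bottom of the hooks with both keepers shut while the fingers still hold the rack (x of rack_end_a in the frame of hook_left between -0.008 and 0.008 m and z of rack_end_a in the frame of hook_left between -0.006 and 0.006 m and x of rack_end_b in the frame of hook_left between -0.008 and 0.008 m and z of rack_end_b in the frame of hook_left between -0.006 and 0.006 m and y of rack_grip in the frame of hook_left between -0.098 and -0.062 m and value of joint each of keeper_left, keeper_right below 0.2 rad and contact force between the fingers and rack above 0.5 N), for 0.2 s.
At the end, for the whole second after the job is handed in: The rack hangs with each bar end within 8 mm of its seat (fore and aft) and 6 mm (in height), its grip midway between the hooks within 18 mm, both keepers shut (below 0.2 rad), less than 0.3 rad off upright, let go and at rest (under 0.05 m/s) (x of rack_end_a in the frame of hook_left between -0.008 and 0.008 m and z of rack_end_a in the frame of hook_left between -0.006 and 0.006 m and x of rack_end_b in the frame of hook_left between -0.008 and 0.008 m and z of rack_end_b in the frame of hook_left between -0.006 and 0.006 m and y of rack_grip in the frame of hook_left between -0.098 and -0.062 m and value of joint each of keeper_left, keeper_right below 0.2 rad and contact force between the fingers and rack below 0.1 N and angle between rack_grip's own z axis and vertical below 0.3 rad and linear speed of rack below 0.05 m/s); the robot touches nothing.
It fails at once if the rack is pressed on the stand with more than 70 N (contact force between rack and stand above 70 N).
It fails at once if the rack is tipped over (angle between rack_grip's own z axis and vertical above 0.8 rad).
It fails at once if the mug, the tape measure or the spray can is moved more than 30 mm (distance of any of mug, tape_measure, spray_can from where it was at the start of the episode above 0.03 m).
It also fails if it takes over 61 s, if anything falls off the work surface, if the arm or the gripper's body presses on something with over 40 N, if the wrist force passes 120 N, or if a joint passes its speed limit or range.

### The arm

A 7-joint arm with a two-finger parallel gripper is mounted at the origin on a cart in front of the work surface, level with it; the furniture and walls round the work are solid. World frame = base frame: x ahead of the robot, y to its left, z up, the work surface at z = 0. Lengths are in mm, angles in rad, forces in N, time in s.
With the tool pointing down it reaches from about 400 to 875 mm from the base axis. Payload 4.4 kg.
Tool frame: the origin (TCP) lies midway between the tips of the shut fingers; the grasp point (between the pads) lies 19 mm behind it; z points along the fingers, y is the line along which they close (so a half turn about z gives the same grasp; the last joint's range is limited). The gripper opens to 85 mm and grips with 20 to 120 N. Pads are 22 mm wide; open, the fingers measure 114 mm over their backs; the gripper's body (76 mm by 85 mm) begins 54 mm behind the grasp point. The pads swing forward as they close: fully open they stand 13 mm farther back than shut.
Start: joints at [1.091, 0.628, 0.038, 1.517, -0.027, 0.996, -0.02], TCP at [261.388, -595.142, 231.313] pointing down, gripper open.
Joint ranges: [-3.06, 3.06], [-0.37, 2.12], [-1.25, 1.32], [0.18, 2.47], [-1.1, 4.24], [0.23, 1.98], [-2.94, 2.94]. Speed limits (rad/s): [2.57, 2.57, 3.14, 3.14, 3.14, 3.14, 3.14].

### API

Orientations are given as [roll, pitch, yaw] about the fixed x, y, z axes, in that order (R = Rz(yaw) Ry(pitch) Rx(roll)).
In Python, from cell import read_state, get_image, finish_job gives the robot as it stands.
- The arm moves only by the tool send_rows, never from a script. Its argument "series" is a list of rows, each an object of numbers: "ax", "ay", "az": the turn, a rotation vector about the tool's x, y, z in rad; "dx", "dy", "dz": the shift along the tool's x, y, z in cm; "hand": the closure, from 0 (fully open) to 1 (shut). In form: [{"ax": .., "ay": .., "az": .., "dx": .., "dy": .., "dz": .., "hand": ..}, ...]. A call has 1 to 10 rows; each row is the pose to reach, as a shift and turn from the pose commanded when the call began, along the tool's axes at that moment; what a row does not reach only later rows make up. A row lasts 1/10 s, in which the tool goes at most 50 mm and 8.59 degrees, less where a joint would pass 70% of its speed; a pose out of reach is approached as far as the arm can. A call with a gripper value outside its range is refused whole. The fingers move at their own pace and stop on an object; the grip force is fixed at half the most. Time passes only in rows, so rows that repeat a pose let the fingers close. It gives the time, the measured TCP pose, the force, the opening and the grip force at its end, in the units of the state.
- read_state(): the state, without advancing time (a new reading comes with each control period).
- get_image(name): name is "side" or "top" or "wrist"; returns a dict with "pixels" (420x560x3 uint8, red, green, blue), "mtx" (3x3 intrinsics, pixels), "k1" (the pictures are not rectified: a ray, as slopes to the right and down, at radius r is drawn at 1 + k1 r^2 times it, then the intrinsics apply), "R" (3x3) and "t" (3): a world point X has camera coordinates R X + t. Camera axes: x right, y down, z forward; pixel columns grow to the right and rows downward; lengths in mm; the calibration is good to about 2 mm. A picture is of the moment at which its call begins. There is no depth.
- finish_job(): hands the job in; it is judged then, once.
The state is a dict: "clock": time; "qpos": joint angles; "qd": joint speeds; "tau": joint torques, N m; "eef_pos": TCP position; "tool_rot": TCP orientation; "force": force on the tool from outside, world axes, zero at the start; "torque": the same for the moment, N m; "width": finger opening in mm; "gripper_force": force on a finger pad.
Only numpy, scipy, OpenCV 4.12 (cv2) and the standard library are available. Lean on these libraries where they do the work, as an engineer would, in place of code of your own. Each camera call takes 0.05 s, during which the arm holds its last target. There are 200 camera calls.

## Working session

There is one attempt and no reset: what is moved stays moved. The work goes in short steps, Python scripts to look and compute and a tool call to move; the robot and the scene stay as the last step left them, time stands still between calls to the robot, and variables do not carry over. Pictures are saved under pics/ and viewed, at most 10 in all, crops included, and the job is handed in when it is done.

Besides the shell and the picture viewer there is one more tool, called after "Emit:" as name(argument=value, ...), one argument or row to a line, values as JSON. send_rows: Moves the arm, as the interface text tells. Its arguments: {"type":"object","properties":{"series":{"type":"array","items":{"type":"object","properties":{"ax":{"type":"number"},"ay":{"type":"number"},"az":{"type":"number"},"dx":{"type":"number"},"dy":{"type":"number"},"dz":{"type":"number"},"hand":{"type":"number"}}}}},"required":["series"]}

```bash
ls; mkdir -p pics
cat > h.py <<'E'
import numpy as np, cv2
from cell import read_state, get_image, finish_job
from scipy.spatial.transform import Rotation as Ro
def shot(n,f=None):
    im=get_image(n)
    if f: cv2.imwrite('pics/'+f,im['pixels'][:,:,::-1])
    return im
def proj(im,X):
    c=(np.atleast_2d(X)@np.array(im['R']).T)+np.array(im['t']); s=c[:,:2]/c[:,2:]
    s=s*(1+im['k1']*(s**2).sum(1,keepdims=True)); M=np.array(im['mtx'])
    return np.c_[s,np.ones(len(s))]@M.T[:,:2]
def ray(im,uv):
    M=np.array(im['mtx']); d=np.linalg.solve(M,[uv[0],uv[1],1])[:2]; s=d.copy()
    for _ in range(30): s=d/(1+im['k1']*(s@s))
    R=np.array(im['R']); return -R.T@np.array(im['t']), R.T@np.array([s[0],s[1],1])
def atz(im,uv,z):
    o,d=ray(im,uv); return o+d*(z-o[2])/d[2]
def tri(*pairs):
    A=0;b=0
    for im,uv in pairs:
        o,d=ray(im,uv); d=d/np.linalg.norm(d); P=np.eye(3)-np.outer(d,d); A=A+P; b=b+P@o
    return np.linalg.solve(A,b)
E
python3 - <<'E'
from h import *
for n in ('top','side'):
    im=shot(n,n+'0.png'); print(n,np.round(-np.array(im['R']).T@im['t']),np.round(im['R'],2).tolist(), im['k1'],im['mtx'][0][0])
print(read_state())
E
```

```text
pics
top [ 315.  -10. 1277.] [[0.01, -1.0, -0.02], [-0.98, -0.0, -0.18], [0.18, 0.02, -0.98]] -0.03264165923535012 430.7355340904945
side [   82. -1300.   741.] [[0.95, -0.3, 0.02], [-0.1, -0.39, -0.92], [0.28, 0.87, -0.4]] -0.11804318921655056 509.9182019365616
{'clock': 0.1, 'qpos': array([ 1.0911733 ,  0.62925784,  0.03845112,  1.51828846, -0.02702109,
        0.99629227, -0.01999765]), 'qd': array([-2.83084390e-04, -5.81317894e-04,  5.49022817e-05, -1.76714860e-03,
       -1.72618876e-03,  1.13516538e-03,  1.05523739e-03]), 'tau': array([ 3.29380004e-03, -5.64523745e+01,  1.23078134e+00, -1.93972403e+01,
        1.13944596e-02,  5.41644826e-03, -1.79349809e-05]), 'eef_pos': array([ 261.17389125, -594.59906151,  230.47188648]), 'tool_rot': array([-3.13986464e+00,  4.16844926e-06,  4.13808292e-01]), 'force': array([-0.13243998,  0.47231474,  0.30704458]), 'torque': array([-0.07787529, -0.00095121,  0.04597466]), 'gripper_force': 0.0, 'width': 85.30605249382805}
```

View pics/top0.png

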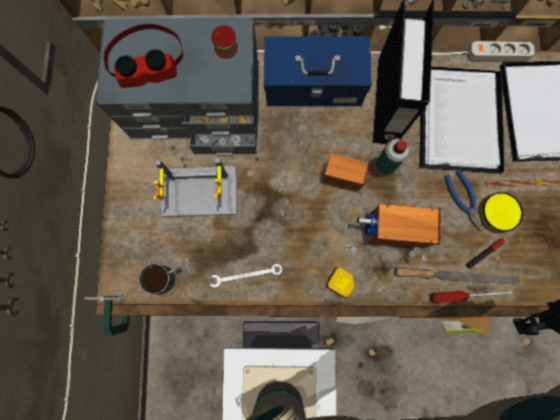

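View pics/side0.png

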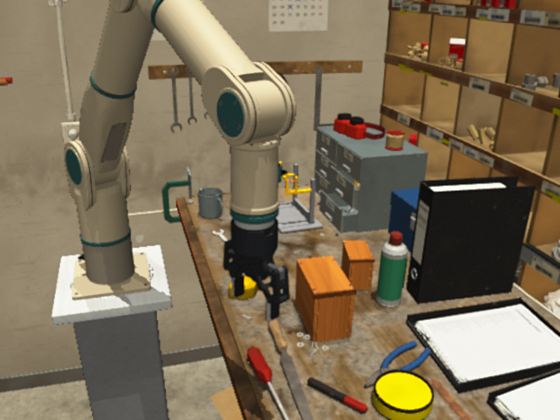

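The top view shows two wooden blocks: a large one at about (408,224), with the blue rack end sticking out to its left at (367,224), and a small one at (345,172). The large one fits because it is bigger and has the rack in its mouth. The stand is at (200,190), with hooks at about (160,185) and (219,185). I'll confirm with an enlarged crop.

Run:
```python
from h import *
t=cv2.imread('pics/top0.png')
a=cv2.resize(t[190:260,345:455],(792,504),interpolation=cv2.INTER_CUBIC)
cv2.imwrite('pics/c1.png',a)
b=cv2.resize(t[145:225,145:250],(788,600),interpolation=cv2.INTER_CUBIC)
cv2.imwrite('pics/c2.png',b)
```

```text
(no output)
```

View pics/c1.png

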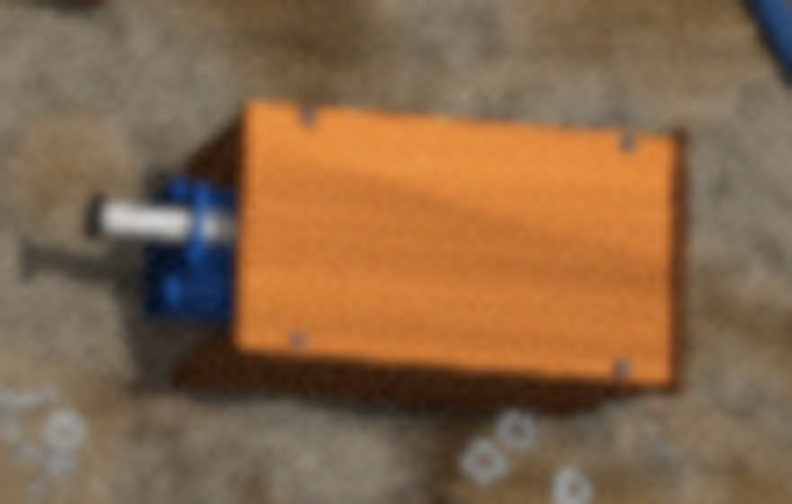

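View pics/c2.png

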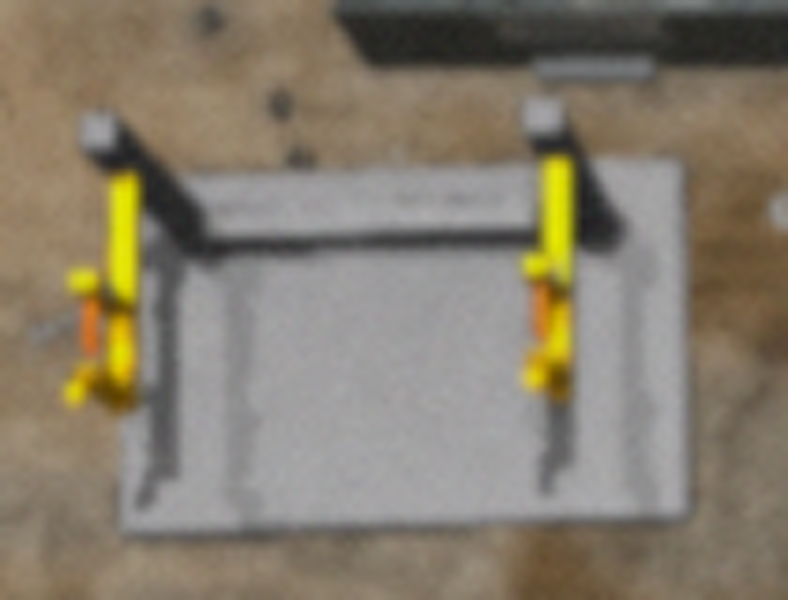

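The crops confirm the larger block. Its roof corners are at crop-1 pixels (247,100), (684,132), (672,385) and (237,348), and the bare steel bar end with its black knob is at (93..190, 222). In crop 2 the stand's post tops are at (98,132) and (545,117), the keepers at (90,325) and (540,310), and the base corners at (683,158), (690,518) and (122,533).

Run:
```python
from h import *
from scipy.optimize import least_squares
im=shot('top')
c1=lambda u,v:(345+u/7.2-.5,190+v/7.2-.5); c2=lambda u,v:(145+u/7.505-.5,145+v/7.5-.5)
def fit(pts,x0):
    P=np.array([p[0] for p in pts],float); Q=np.array([p[1] for p in pts])
    f=lambda s:(proj(im,np.c_[s[0]+np.cos(s[2])*P[:,0]-np.sin(s[2])*P[:,1],s[1]+np.sin(s[2])*P[:,0]+np.cos(s[2])*P[:,1],P[:,2]])-Q).ravel()
    r=least_squares(f,x0); print(np.round(r.x,3),'res',np.round(r.fun,1)); return r.x
print('mouth'); m=fit([((47,0,130),c1(247,100)),((47,-166,130),c1(684,132)),((-47,-166,130),c1(672,385)),((-47,0,130),c1(237,348))],[500,-300,0])
print('stand(hook_left)'); fit([((75,0,168),c2(98,132)),((75,-160,168),c2(545,117)),((105,-195,12),c2(683,158)),((-45,-195,12),c2(690,518)),((-45,35,12),c2(122,533)),((0,0,168),c2(90,325)),((0,-160,168),c2(540,310))],[600,300,0])
k=atz(im,c1(93,218),95);p=atz(im,c1(190,227),95);print(k,p,np.arctan2(*( (p-k)[[0,1]]*[1,-1])))
print('can/tape',atz(im,(397,147),196),atz(im,(342,281),34),atz(im,(157,278),88))
```

```text
mouth
[ 5.01097e+02 -2.64800e+02 -8.10000e-02] res [-0.5 -0.1  0.1  0.5  1.1 -0.2 -0.7 -0.2]
stand(hook_left)
[5.79100e+02 3.25263e+02 3.20000e-02] res [ 0.1 -0.6 -0.3 -0.5  0.4 -0.5 -0.1 -0.2 -0.9  0.1  0.5  0.7  0.4  0.9]
[ 508.26391624 -216.86576998   95.        ] [ 504.83675902 -254.09249644   95.        ] -0.09180296919436974
can/tape [ 685.0207205  -308.55092697  196.        ] [ 341.57100217 -178.79791193   34.        ] [345.75682377 335.63016568  88.        ]
```

```bash
cat >> h.py <<'E'
def go(x,y,z,yaw=None):
    s=read_state(); r,p,w=s['tool_rot']; yaw=w if yaw is None else yaw
    R=Ro.from_euler('xyz',[r,p,w]); T=Ro.from_euler('xyz',[np.pi,0,yaw])
    print('at',np.round(s['eef_pos'],1),np.round(s['tool_rot'],3),'w',round(s['width'],1),'F',np.round(s['force'],1))
    print('shift cm',np.round(R.inv().apply(np.array([x,y,z])-s['eef_pos'])/10,2),'turn',np.round((R.inv()*T).as_rotvec(),3))
E
python3 -c "
from h import *
go(506.5,-235,190,1.484)"
```

```text
at [ 261.2 -594.7  230.6] [-3.14   0.     0.414] w 85.7 F [-0.3  0.2 -0.2]
shift cm [ 36.93 -23.07   4.09] turn [-1.00e-03 -1.00e-03 -1.07e+00]
```

Emit:
send_rows(
  series=[
    {"dx":36.9,"dy":-23.1,"dz":2,"az":-1.07,"hand":0.1},
    {"dx":36.9,"dy":-23.1,"dz":2,"az":-1.07,"hand":0.1},
    {"dx":36.9,"dy":-23.1,"dz":2,"az":-1.07,"hand":0.1},
    {"dx":36.9,"dy":-23.1,"dz":2,"az":-1.07,"hand":0.1},
    {"dx":36.9,"dy":-23.1,"dz":2,"az":-1.07,"hand":0.1},
    {"dx":36.9,"dy":-23.1,"dz":2,"az":-1.07,"hand":0.1},
    {"dx":36.9,"dy":-23.1,"dz":4.1,"az":-1.07,"hand":0.1},
    {"dx":36.9,"dy":-23.1,"dz":4.1,"az":-1.07,"hand":0.1},
    {"dx":36.9,"dy":-23.1,"dz":4.1,"az":-1.07,"hand":0.1},
    {"dx":36.9,"dy":-23.1,"dz":4.1,"az":-1.07,"hand":0.1},
  ],
)

```text
invalid input at $.series[0]: expected keys ax, ay, az, dx, dy, dz, hand
```

```bash
python3 -c "
from h import *
go(506.5,-235,190,1.484)
im=shot('wrist','w1.png')
print(proj(im,[[506.5,-235,95],[508,-215,95],[505,-254,95]]))
go(506.5,-235,190,1.484)"
```

```text
at [ 261.2 -594.7  230.6] [-3.14   0.     0.414] w 85.7 F [-0.3  0.2 -0.2]
shift cm [ 36.93 -23.07   4.09] turn [-1.00e-03 -1.00e-03 -1.07e+00]
[[ -53.6142155  -310.1666058 ]
 [ -73.15377043 -314.10262159]
 [ -33.31803084 -304.29949976]]
at [ 261.2 -594.8  230.7] [-3.14   0.     0.414] w 85.5 F [ 0.6 -0.2 -0.6]
shift cm [ 36.92 -23.08   4.1 ] turn [-1.00e-03 -1.00e-03 -1.07e+00]
```

View pics/w1.png

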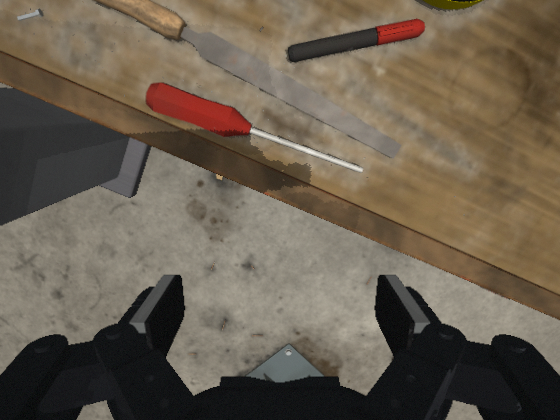

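The call was refused because all seven keys are required, so the arm has not moved. The wrist view shows the tool still above the bench edge.

Emit:
send_rows(
  series=[
    {"ax":0,"ay":0,"az":-1.07,"dx":36.9,"dy":-23.1,"dz":2,"hand":0.1},
    {"ax":0,"ay":0,"az":-1.07,"dx":36.9,"dy":-23.1,"dz":2,"hand":0.1},
    {"ax":0,"ay":0,"az":-1.07,"dx":36.9,"dy":-23.1,"dz":2,"hand":0.1},
    {"ax":0,"ay":0,"az":-1.07,"dx":36.9,"dy":-23.1,"dz":2,"hand":0.1},
    {"ax":0,"ay":0,"az":-1.07,"dx":36.9,"dy":-23.1,"dz":2,"hand":0.1},
    {"ax":0,"ay":0,"az":-1.07,"dx":36.9,"dy":-23.1,"dz":2,"hand":0.1},
    {"ax":0,"ay":0,"az":-1.07,"dx":36.9,"dy":-23.1,"dz":4.1,"hand":0.1},
    {"ax":0,"ay":0,"az":-1.07,"dx":36.9,"dy":-23.1,"dz":4.1,"hand":0.1},
    {"ax":0,"ay":0,"az":-1.07,"dx":36.9,"dy":-23.1,"dz":4.1,"hand":0.1},
    {"ax":0,"ay":0,"az":-1.07,"dx":36.9,"dy":-23.1,"dz":4.1,"hand":0.1},
  ],
)

```text
clock: 1.2
eef_pos: [509.7, -228.0, 189.5]
tool_rot: [3.141, -0.005, 1.494]
force: [0.4, 0.9, 0.6]
width: 77.1
gripper_force: 0.0
```

Emit:
send_rows(
  series=[
    {"ax":0,"ay":0,"az":0,"dx":0,"dy":0,"dz":0,"hand":0.1},
    {"ax":0,"ay":0,"az":0,"dx":0,"dy":0,"dz":0,"hand":0.1},
  ],
)

```text
clock: 1.4
eef_pos: [505.5, -236.8, 190.3]
tool_rot: [-3.141, 0.001, 1.482]
force: [0.9, -0.8, -0.3]
width: 77.0
gripper_force: 0.0
```

```bash
python3 -c "
from h import *
im=shot('wrist','w2.png')
print(proj(im,[[506.5,-235,95],[508,-215,95],[505,-254,95]]))
go(506.5,-235,190,1.484)"
```

```text
[[280.605863   214.95317332]
 [280.27444125 188.91613194]
 [280.80887992 238.56851411]]
at [ 505.5 -237.1  190.4] [-3.141e+00  1.000e-03  1.481e+00] w 76.6 F [0.1 0.3 0.6]
shift cm [0.22 0.08 0.04] turn [-0.     0.001 -0.003]
```

View pics/w2.png

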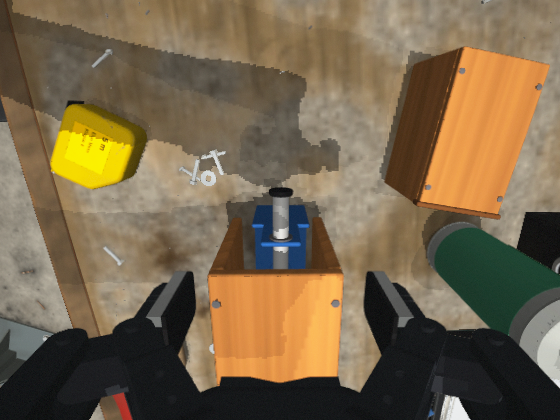

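The wrist view shows the bar end centred at column 281, with the knob at row 192 and the plate at about row 240. This matches the projection, so I'll descend and grip.

Emit:
send_rows(
  series=[
    {"ax":0,"ay":0,"az":0,"dx":0.2,"dy":0.1,"dz":4,"hand":0.1},
    {"ax":0,"ay":0,"az":0,"dx":0.2,"dy":0.1,"dz":8,"hand":0.1},
    {"ax":0,"ay":0,"az":0,"dx":0.2,"dy":0.1,"dz":11.4,"hand":0.1},
    {"ax":0,"ay":0,"az":0,"dx":0.2,"dy":0.1,"dz":11.4,"hand":0.1},
    {"ax":0,"ay":0,"az":0,"dx":0.2,"dy":0.1,"dz":11.4,"hand":0.6},
    {"ax":0,"ay":0,"az":0,"dx":0.2,"dy":0.1,"dz":11.4,"hand":1},
    {"ax":0,"ay":0,"az":0,"dx":0.2,"dy":0.1,"dz":11.4,"hand":1},
    {"ax":0,"ay":0,"az":0,"dx":0.2,"dy":0.1,"dz":11.4,"hand":1},
    {"ax":0,"ay":0,"az":0,"dx":0.2,"dy":0.1,"dz":11.4,"hand":1},
    {"ax":0,"ay":0,"az":0,"dx":0.2,"dy":0.1,"dz":11.4,"hand":1},
  ],
)

```text
clock: 2.45
eef_pos: [507.9, -233.7, 77.5]
tool_rot: [3.14, 0.001, 1.484]
force: [-2.1, 1.2, 7.5]
width: 10.2
gripper_force: 58.5
```

```bash
python3 -c "
from h import *
s=read_state();print(s['gripper_force'])
a=-.085
go(*(s['eef_pos']+200*np.array([-np.sin(a),np.cos(a),0])))"
```

```text
58.45766544342041
at [ 507.9 -233.7   77.5] [3.140e+00 1.000e-03 1.484e+00] w 10.2 F [-2.1  1.2  7.5]
shift cm [20.   -0.04 -0.02] turn [0.001 0.001 0.   ]
```

Emit:
send_rows(
  series=[
    {"ax":0,"ay":0,"az":0,"dx":1,"dy":0,"dz":-0.1,"hand":1},
    {"ax":0,"ay":0,"az":0,"dx":3,"dy":0,"dz":-0.1,"hand":1},
    {"ax":0,"ay":0,"az":0,"dx":5,"dy":0,"dz":-0.1,"hand":1},
    {"ax":0,"ay":0,"az":0,"dx":7,"dy":0,"dz":-0.1,"hand":1},
    {"ax":0,"ay":0,"az":0,"dx":9,"dy":0,"dz":-0.1,"hand":1},
  ],
)

```text
clock: 2.95
eef_pos: [515.6, -142.9, 77.6]
tool_rot: [3.141, 0.0, 1.484]
force: [-0.1, -2.4, 0.8]
width: 10.0
gripper_force: 58.6
```

Emit:
send_rows(
  series=[
    {"ax":0,"ay":0,"az":0,"dx":2,"dy":0,"dz":0,"hand":1},
    {"ax":0,"ay":0,"az":0,"dx":4,"dy":0,"dz":0,"hand":1},
    {"ax":0,"ay":0,"az":0,"dx":6,"dy":0,"dz":0,"hand":1},
    {"ax":0,"ay":0,"az":0,"dx":8,"dy":0,"dz":0,"hand":1},
    {"ax":0,"ay":0,"az":0,"dx":10,"dy":0,"dz":0,"hand":1},
    {"ax":0,"ay":0,"az":0,"dx":11,"dy":0,"dz":0,"hand":1},
    {"ax":0,"ay":0,"az":0,"dx":11,"dy":0,"dz":0,"hand":1},
    {"ax":0,"ay":0,"az":0,"dx":11,"dy":0,"dz":0,"hand":1},
  ],
)

```text
clock: 3.75
eef_pos: [525.3, -32.9, 77.6]
tool_rot: [3.141, -0.001, 1.485]
force: [-0.1, 4.3, 3.0]
width: 9.9
gripper_force: 58.9
```

```bash
python3 -c "
from h import *
s=read_state();print(s['force'],s['gripper_force'])
im=shot('top','t2.png')
r=shot('side')
x,y,z=s['eef_pos'];g=np.array([x-80*np.sin(.085),y-80*np.cos(.085),95]);e=2*g-[x,y,95]
print(g,proj(im,[g,e,[x,y,95]]))
t=im['pixels'][:,:,::-1][170:270,260:420];u=r['pixels'][:,:,::-1][200:350,220:400]
cv2.imwrite('pics/c3.png',np.hstack([cv2.resize(t,(400,400)),cv2.resize(u,(400,400))]))
"
```

```text
[-0.06316571  4.28473477  2.96299005] 58.858691453933716
[ 518.52972863 -112.58849126   95.        ] [[319.75128988 216.04716201]
 [348.52203765 218.52252762]
 [291.06682675 213.57909664]]
```

View pics/c3.png

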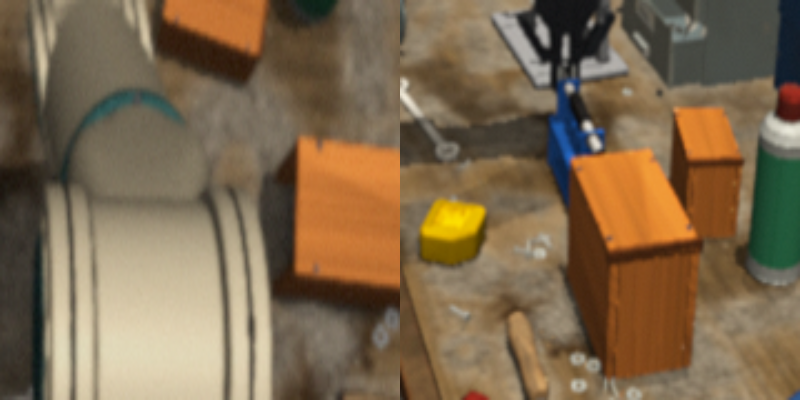

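The rack is out of the pigeonhole and standing upright: the side crop shows its near end at (595,145), just behind the box, and the tool holds the far end. Next I'll release and rise.

Emit:
send_rows(
  series=[
    {"ax":0,"ay":0,"az":0,"dx":0,"dy":0,"dz":0,"hand":0.7},
    {"ax":0,"ay":0,"az":0,"dx":0,"dy":0,"dz":0,"hand":0.4},
    {"ax":0,"ay":0,"az":0,"dx":0,"dy":0,"dz":0,"hand":0.3},
    {"ax":0,"ay":0,"az":0,"dx":0,"dy":0,"dz":0,"hand":0.3},
    {"ax":0,"ay":0,"az":0,"dx":0,"dy":0,"dz":0,"hand":0.3},
    {"ax":0,"ay":0,"az":0,"dx":0,"dy":0,"dz":0,"hand":0.3},
  ],
)

```text
clock: 4.45
eef_pos: [524.9, -34.3, 77.3]
tool_rot: [-3.142, 0.0, 1.484]
force: [0.4, -0.3, 0.2]
width: 59.9
gripper_force: 0.0
```

Emit:
send_rows(
  series=[
    {"ax":0,"ay":0,"az":0,"dx":0,"dy":0,"dz":-4,"hand":0.3},
    {"ax":0,"ay":0,"az":0,"dx":0,"dy":0,"dz":-8,"hand":0.3},
    {"ax":0,"ay":0,"az":0,"dx":0,"dy":0,"dz":-11,"hand":0.3},
    {"ax":0,"ay":0,"az":0,"dx":-4,"dy":0,"dz":-11,"hand":0.3},
    {"ax":0,"ay":0,"az":0,"dx":-8,"dy":0,"dz":-11,"hand":0.3},
    {"ax":0,"ay":0,"az":0,"dx":-8,"dy":0,"dz":-11,"hand":0.3},
    {"ax":0,"ay":0,"az":0,"dx":-8,"dy":0,"dz":-11,"hand":0.3},
  ],
)

```text
clock: 5.15
eef_pos: [517.6, -115.0, 187.3]
tool_rot: [-3.141, 0.0, 1.481]
force: [-0.6, 1.0, -0.3]
width: 59.6
gripper_force: 0.0
```

```bash
python3 -c "
from h import *
im=shot('wrist','w3.png');print(proj(im,[[518.5,-112.6,105],[511.7,-192.3,95],[525.3,-32.9,95]]))
go(518.5,-112.6,76)"
```

```text
[[280.47878599 219.77483726]
 [280.7024773  308.90736359]
 [280.07556929 102.57017011]]
at [ 517.9 -113.5  187.3] [-3.141e+00 -1.000e-03  1.483e+00] w 60.0 F [0.3 0.  0.5]
shift cm [ 0.08  0.06 11.13] turn [-0.    -0.001  0.   ]
```

View pics/w3.png

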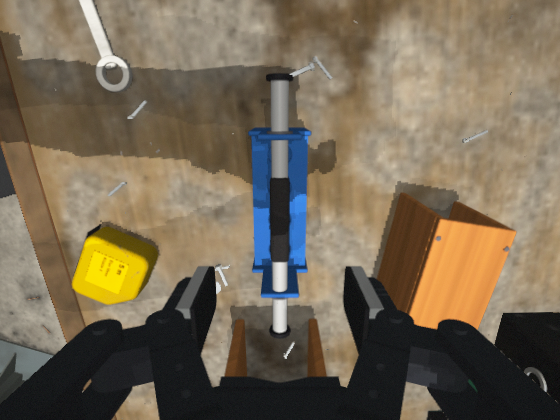

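The wrist view shows the rack upright. The black grip is centred at (280,219), as predicted, and the bar runs along column 280. I'll grip it there.

Emit:
send_rows(
  series=[
    {"ax":0,"ay":0,"az":0,"dx":0.1,"dy":0.05,"dz":4,"hand":0.3},
    {"ax":0,"ay":0,"az":0,"dx":0.1,"dy":0.05,"dz":8,"hand":0.3},
    {"ax":0,"ay":0,"az":0,"dx":0.1,"dy":0.05,"dz":11,"hand":0.3},
    {"ax":0,"ay":0,"az":0,"dx":0.1,"dy":0.05,"dz":11,"hand":0.3},
    {"ax":0,"ay":0,"az":0,"dx":0.1,"dy":0.05,"dz":11,"hand":0.7},
    {"ax":0,"ay":0,"az":0,"dx":0.1,"dy":0.05,"dz":11,"hand":1},
    {"ax":0,"ay":0,"az":0,"dx":0.1,"dy":0.05,"dz":11,"hand":1},
    {"ax":0,"ay":0,"az":0,"dx":0.1,"dy":0.05,"dz":11,"hand":1},
    {"ax":0,"ay":0,"az":0,"dx":0.1,"dy":0.05,"dz":11,"hand":1},
  ],
)

```text
clock: 6.1
eef_pos: [518.9, -112.8, 78.9]
tool_rot: [3.14, 0.0, 1.484]
force: [-2.4, 0.8, 7.0]
width: 12.6
gripper_force: 58.9
```

```bash
python3 -c "
from h import *
go(518.5,-112.6,230)
go(581.7,245.3,230,np.pi/2+.032)"
```

```text
at [ 518.9 -112.8   78.9] [3.14  0.    1.484] w 12.6 F [-2.4  0.8  7. ]
shift cm [ 1.000e-02 -2.000e-02 -1.511e+01] turn [0.001 0.    0.   ]
at [ 518.9 -112.8   78.9] [3.14  0.    1.484] w 12.6 F [-2.4  0.8  7. ]
shift cm [ 36.22   3.16 -15.11] turn [ 0.001  0.    -0.119]
```

Emit:
send_rows(
  series=[
    {"ax":0,"ay":0,"az":0,"dx":0,"dy":0,"dz":-2,"hand":1},
    {"ax":0,"ay":0,"az":0,"dx":0,"dy":0,"dz":-5,"hand":1},
    {"ax":0,"ay":0,"az":0,"dx":0,"dy":0,"dz":-8,"hand":1},
    {"ax":0,"ay":0,"az":0,"dx":0,"dy":0,"dz":-11,"hand":1},
    {"ax":0,"ay":0,"az":0,"dx":0,"dy":0,"dz":-13.5,"hand":1},
    {"ax":0,"ay":0,"az":0,"dx":0,"dy":0,"dz":-13.5,"hand":1},
  ],
)

```text
clock: 6.7
eef_pos: [520.9, -113.3, 216.0]
tool_rot: [3.134, 0.001, 1.483]
force: [0.8, 0.3, -2.1]
width: 12.6
gripper_force: 59.4
```

```bash
python3 -c "
from h import *
go(500,245.3,213,np.pi/2+.032)"
```

```text
at [ 520.9 -113.3  216. ] [3.134e+00 1.000e-03 1.483e+00] w 12.6 F [ 0.8  0.3 -2.1]
shift cm [35.54 -5.21  0.23] turn [ 0.008  0.001 -0.119]
```

Emit:
send_rows(
  series=[
    {"ax":0,"ay":0,"az":0,"dx":2,"dy":-1,"dz":0,"hand":1},
    {"ax":0,"ay":0,"az":-0.02,"dx":6,"dy":-3,"dz":0,"hand":1},
    {"ax":0,"ay":0,"az":-0.04,"dx":10,"dy":-5,"dz":0,"hand":1},
    {"ax":0,"ay":0,"az":-0.06,"dx":14,"dy":-5.2,"dz":0,"hand":1},
    {"ax":0,"ay":0,"az":-0.08,"dx":18,"dy":-5.2,"dz":0,"hand":1},
    {"ax":0,"ay":0,"az":-0.1,"dx":22,"dy":-5.2,"dz":0,"hand":1},
    {"ax":0,"ay":0,"az":-0.119,"dx":26,"dy":-5.2,"dz":0,"hand":1},
    {"ax":0,"ay":0,"az":-0.119,"dx":30,"dy":-5.2,"dz":0,"hand":1},
    {"ax":0,"ay":0,"az":-0.119,"dx":34,"dy":-5.2,"dz":0,"hand":1},
    {"ax":0,"ay":0,"az":-0.119,"dx":35.5,"dy":-5.2,"dz":0,"hand":1},
  ],
)

```text
clock: 7.7
eef_pos: [496.5, 250.6, 211.4]
tool_rot: [-3.141, -0.003, 1.608]
force: [-0.0, 1.5, -3.6]
width: 12.7
gripper_force: 59.4
```

Emit:
send_rows(
  series=[
    {"ax":0,"ay":0,"az":0,"dx":0,"dy":0,"dz":0,"hand":1},
    {"ax":0,"ay":0,"az":0,"dx":0,"dy":0,"dz":0,"hand":1},
    {"ax":0,"ay":0,"az":0,"dx":0,"dy":0,"dz":0,"hand":1},
  ],
)

```text
clock: 8.0
eef_pos: [497.5, 242.9, 211.7]
tool_rot: [-3.14, 0.002, 1.6]
force: [0.4, -0.2, -3.5]
width: 13.0
gripper_force: 59.4
```

```bash
python3 -c "
from h import *
go(560,245.3,213,np.pi/2+.032)
im=shot('wrist','w4.png')
L=np.array([579.1,325.3,168]);R=np.array([584.2,165.3,168])
print(proj(im,[L,R]))
s=shot('side')
print(proj(s,[L,R])); cv2.imwrite('pics/s4.png',s['pixels'][:,:,::-1])
"
```

```text
at [497.5 242.9 211.7] [-3.14e+00  2.00e-03  1.60e+00] w 13.0 F [ 0.4 -0.2 -3.5]
shift cm [ 0.05  6.26 -0.13] turn [-0.001  0.002 -0.002]
[[435.04952151 105.6667487 ]
 [402.36524982 351.25406355]]
[[275.59359213 165.73914485]
 [291.35646486 180.99105886]]
```

View pics/w4.png

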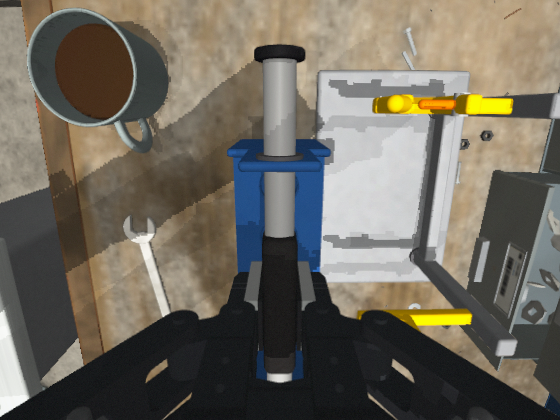

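The wrist view shows the left keeper at (434,104), against a predicted (435,106). The right hook is partly hidden behind the finger. I'll check the right hook's lower arm, seen at rows 318 and columns 360–470.

```bash
python3 -c "
from h import *
im=get_image('wrist')
ex=np.array([np.cos(.032),np.sin(.032),0])
L=np.array([579.1,325.3,0]);R=np.array([584.2,165.3,0])
for z in (120,140,182): print(z,np.round(proj(im,[L-12*ex+[0,0,z],L+30*ex+[0,0,z],R-12*ex+[0,0,z],R+60*ex+[0,0,z]])).tolist())
# bar ends expected
x,y,zz=read_state()['eef_pos'];b=np.array([x,y,zz+16]);d=np.array([-np.sin(.03),np.cos(.03),0])
print(proj(im,[b+80*d,b+100*d,b-80*d]), -np.array(im['R']).T@im['t'])
a=cv2.imread('pics/s4.png')[120:270,200:400];cv2.imwrite('pics/c4.png',cv2.resize(a,(800,600),interpolation=cv2.INTER_CUBIC))
"
```

```text
120 [[385.0, 107.0], [446.0, 108.0], [367.0, 312.0], [453.0, 311.0]]
140 [[395.0, 107.0], [461.0, 108.0], [373.0, 327.0], [466.0, 326.0]]
182 [[423.0, 106.0], [504.0, 107.0], [391.0, 366.0], [499.0, 364.0]]
[[280.20970788  99.97243213]
 [280.26827048  39.78177802]
 [279.85233702 430.69036124]] [495.12021224 319.42333335 355.31932383]
```

View pics/c4.png

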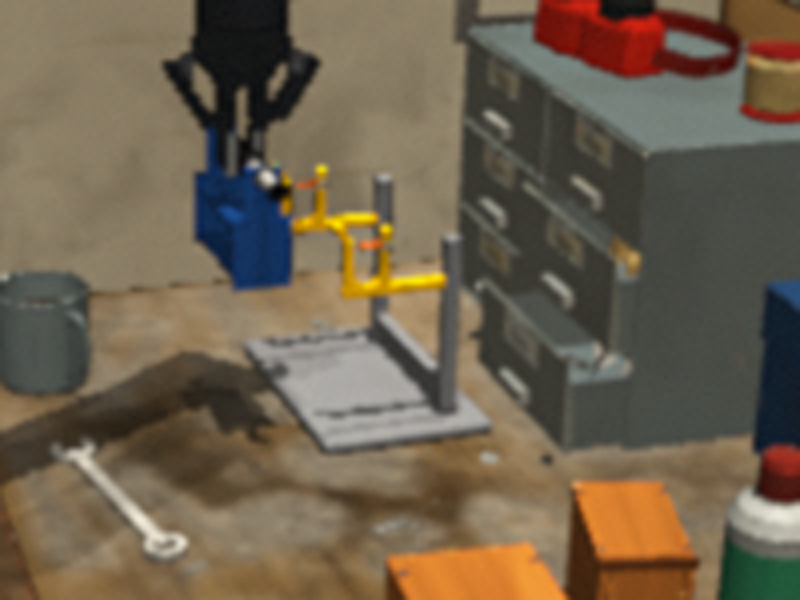

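The side crop shows the keepers at (305,184) and (370,244), against predicted (302,183) and (366,244), so the stand pose is confirmed from two views. I'll move over the hooks.

Emit:
send_rows(
  series=[
    {"ax":0,"ay":0,"az":0,"dx":0,"dy":1.5,"dz":0,"hand":1},
    {"ax":0,"ay":0,"az":0,"dx":0,"dy":4,"dz":0,"hand":1},
    {"ax":0,"ay":0,"az":0,"dx":0.1,"dy":6.5,"dz":0,"hand":1},
    {"ax":0,"ay":0,"az":0,"dx":0.1,"dy":8.2,"dz":0,"hand":1},
    {"ax":0,"ay":0,"az":0,"dx":0.1,"dy":8.4,"dz":0,"hand":1},
    {"ax":0,"ay":0,"az":0,"dx":0.1,"dy":8.4,"dz":0,"hand":1},
    {"ax":0,"ay":0,"az":0,"dx":0.1,"dy":8.4,"dz":0,"hand":1},
    {"ax":0,"ay":0,"az":0,"dx":0.1,"dy":8.4,"dz":0,"hand":1},
  ],
)

```text
clock: 8.95
eef_pos: [580.5, 249.0, 212.5]
tool_rot: [-3.141, 0.0, 1.603]
force: [-0.2, 0.0, -1.9]
width: 13.0
gripper_force: 59.4
```

```bash
python3 -c "
from h import *
go(581.7,245.3,170,np.pi/2+.032)
im=shot('wrist','w5.png')
ex=np.array([np.cos(.032),np.sin(.032),0])
L=np.array([579.1,325.3,0])
for dx,z in((0,168),(12,182),(-15,190)): print(dx,z,proj(im,[L+dx*ex+[0,0,z]]))
"
```

```text
at [580.5 249.  212.5] [-3.141  0.     1.603] w 13.0 F [-0.2  0.  -1.9]
shift cm [-0.38  0.11  4.25] turn [-0.001  0.     0.001]
0 168 [[281.82727393 111.95875433]]
12 182 [[305.94534645 111.97640164]]
-15 190 [[250.85303958 111.86386077]]
```

View pics/w5.png

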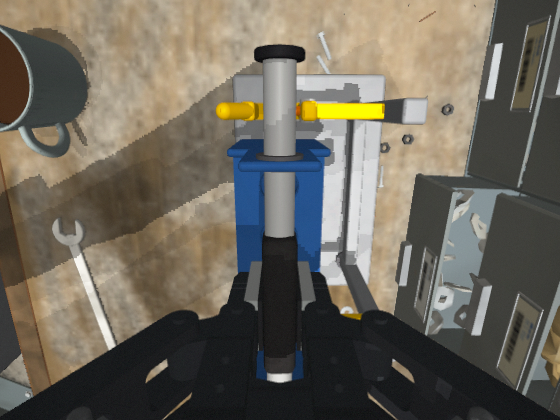

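The wrist view shows the bar (column 280) over the left slot, between the tip at (222,110) and the back wall at (305,110). That is centred to about 1 mm. I have now viewed 11 pictures, one over the limit of 10, so I will check numerically from here on. Lowering now.

Emit:
send_rows(
  series=[
    {"ax":0,"ay":0,"az":0,"dx":-0.3,"dy":0.1,"dz":0.5,"hand":1},
    {"ax":0,"ay":0,"az":0,"dx":-0.4,"dy":0.1,"dz":1.5,"hand":1},
    {"ax":0,"ay":0,"az":0,"dx":-0.4,"dy":0.1,"dz":2.5,"hand":1},
    {"ax":0,"ay":0,"az":0,"dx":-0.4,"dy":0.1,"dz":3.5,"hand":1},
    {"ax":0,"ay":0,"az":0,"dx":-0.4,"dy":0.1,"dz":4.3,"hand":1},
    {"ax":0,"ay":0,"az":0,"dx":-0.4,"dy":0.1,"dz":4.3,"hand":1},
    {"ax":0,"ay":0,"az":0,"dx":-0.4,"dy":0.1,"dz":4.3,"hand":1},
  ],
)

```text
clock: 9.7
eef_pos: [582.6, 245.2, 169.1]
tool_rot: [-3.141, -0.0, 1.603]
force: [-0.1, -0.5, -2.7]
width: 13.0
gripper_force: 59.3
```

Emit:
send_rows(
  series=[
    {"ax":0,"ay":0,"az":0,"dx":0,"dy":0,"dz":0.3,"hand":1},
    {"ax":0,"ay":0,"az":0,"dx":0,"dy":0,"dz":0.6,"hand":1},
    {"ax":0,"ay":0,"az":0,"dx":0,"dy":0,"dz":0.9,"hand":1},
    {"ax":0,"ay":0,"az":0,"dx":0,"dy":0,"dz":1.2,"hand":1},
    {"ax":0,"ay":0,"az":0,"dx":0,"dy":0,"dz":1.5,"hand":1},
    {"ax":0,"ay":0,"az":0,"dx":0,"dy":0,"dz":1.5,"hand":1},
  ],
)

```text
clock: 10.3
eef_pos: [582.9, 245.1, 154.7]
tool_rot: [3.141, -0.0, 1.603]
force: [-2.0, -0.5, 4.8]
width: 13.3
gripper_force: 60.5
```

Emit:
send_rows(
  series=[
    {"ax":0,"ay":0,"az":0,"dx":0,"dy":-0.05,"dz":0.3,"hand":1},
    {"ax":0,"ay":0,"az":0,"dx":0,"dy":-0.05,"dz":0.6,"hand":1},
    {"ax":0,"ay":0,"az":0,"dx":0,"dy":-0.05,"dz":0.9,"hand":1},
    {"ax":0,"ay":0,"az":0,"dx":0,"dy":-0.05,"dz":1.2,"hand":1},
    {"ax":0,"ay":0,"az":0,"dx":0,"dy":-0.05,"dz":1.2,"hand":1},
  ],
)

```text
clock: 10.8
eef_pos: [580.7, 245.6, 142.1]
tool_rot: [-3.139, -0.0, 1.603]
force: [-4.6, 0.3, 1.8]
width: 12.8
gripper_force: 60.2
```

Emit:
send_rows(
  series=[
    {"ax":0,"ay":0,"az":0,"dx":0,"dy":0,"dz":0.3,"hand":1},
    {"ax":0,"ay":0,"az":0,"dx":0,"dy":0,"dz":0.6,"hand":1},
    {"ax":0,"ay":0,"az":0,"dx":0,"dy":0,"dz":0.9,"hand":1},
    {"ax":0,"ay":0,"az":0,"dx":0,"dy":0,"dz":1.1,"hand":1},
    {"ax":0,"ay":0,"az":0,"dx":0,"dy":0,"dz":1.1,"hand":1},
  ],
)

```text
clock: 11.3
eef_pos: [580.1, 244.4, 129.6]
tool_rot: [-3.137, 0.002, 1.603]
force: [-6.2, -0.2, -4.5]
width: 12.7
gripper_force: 59.4
```

Emit:
send_rows(
  series=[
    {"ax":0,"ay":0,"az":0,"dx":0,"dy":0,"dz":0.15,"hand":1},
    {"ax":0,"ay":0,"az":0,"dx":0,"dy":0,"dz":0.3,"hand":1},
    {"ax":0,"ay":0,"az":0,"dx":0,"dy":0,"dz":0.45,"hand":1},
    {"ax":0,"ay":0,"az":0,"dx":0,"dy":0,"dz":0.5,"hand":1},
    {"ax":0,"ay":0,"az":0,"dx":0,"dy":0,"dz":0.5,"hand":1},
    {"ax":0,"ay":0,"az":0,"dx":0,"dy":0,"dz":0.5,"hand":1},
  ],
)

```text
clock: 11.9
eef_pos: [582.7, 245.0, 126.5]
tool_rot: [3.141, -0.0, 1.602]
force: [0.1, -0.7, -3.9]
width: 12.7
gripper_force: 59.4
```

```bash
cat > chk.py <<'E'
from h import *
s=read_state(); print(np.round(s['eef_pos'],1),np.round(s['tool_rot'],3),np.round(s['force'],1),np.round(s['torque'],2),s['gripper_force'])
L=np.array([579.1,325.3,168]);R=np.array([584.2,165.3,168])
import sys
for n in ('side','top','wrist'):
    im=get_image(n); h=cv2.cvtColor(im['pixels'],cv2.COLOR_RGB2HSV)
    m=cv2.inRange(h,(4,190,120),(17,255,255))
    for q,P in(('L',L),('R',R)):
        u,v=proj(im,[P])[0]; y0,x0=int(v)-22,int(u)-22
        w=m[max(y0,0):y0+45,max(x0,0):x0+45]; ys,xs=np.nonzero(w)
        print(n,q,(round(u),round(v)),len(xs), (xs.min()+x0,xs.max()+x0,ys.min()+y0,ys.max()+y0,round(xs.mean()+x0,1),round(ys.mean()+y0,1)) if len(xs) else '')
E
python3 chk.py
```

```text
[582.7 245.  126.5] [ 3.141 -0.     1.602] [ 0.1 -0.7 -3.9] [-0.01  0.03  0.  ] 59.39780116081238
side L (276, 166) 10 (np.int64(274), np.int64(295), np.int64(166), np.int64(181), np.float64(288.7), np.float64(177.8))
side R (291, 181) 10 (np.int64(274), np.int64(295), np.int64(166), np.int64(181), np.float64(288.7), np.float64(177.8))
top L (157, 189) 0 
top R (217, 187) 5 (np.int64(216), np.int64(217), np.int64(183), np.int64(186), np.float64(216.8), np.float64(184.6))
wrist L (278, 97) 806 (np.int64(255), np.int64(299), np.int64(86), np.int64(103), np.float64(276.9), np.float64(94.5))
wrist R (278, 482) 0
```

The sideways spring force has vanished at 126.5 mm and only the rack's weight is left, so both keepers look to have snapped over the bar. I'll ease down to the seat.

Emit:
send_rows(
  series=[
    {"ax":0,"ay":0,"az":0,"dx":0,"dy":0,"dz":0.1,"hand":1},
    {"ax":0,"ay":0,"az":0,"dx":0,"dy":0,"dz":0.2,"hand":1},
    {"ax":0,"ay":0,"az":0,"dx":0,"dy":0,"dz":0.2,"hand":1},
    {"ax":0,"ay":0,"az":0,"dx":0,"dy":0,"dz":0.2,"hand":1},
  ],
)

```text
clock: 12.45
eef_pos: [582.2, 245.1, 124.4]
tool_rot: [3.141, -0.0, 1.603]
force: [0.0, -0.2, -3.0]
width: 12.9
gripper_force: 59.6
```

Emit:
send_rows(
  series=[
    {"ax":0,"ay":0,"az":0,"dx":0,"dy":0,"dz":0.1,"hand":1},
    {"ax":0,"ay":0,"az":0,"dx":0,"dy":0,"dz":0.2,"hand":1},
    {"ax":0,"ay":0,"az":0,"dx":0,"dy":0,"dz":0.2,"hand":1},
    {"ax":0,"ay":0,"az":0,"dx":0,"dy":0,"dz":0.2,"hand":1},
  ],
)

```text
clock: 12.85
eef_pos: [582.3, 245.1, 124.1]
tool_rot: [3.141, 0.0, 1.603]
force: [-3.1, -1.9, 7.9]
width: 12.9
gripper_force: 61.3
```

```bash
python3 chk.py
```

```text
[582.3 245.1 124.1] [3.141 0.    1.603] [-3.1 -1.9  7.9] [-0.28  0.63  0.06] 61.28571331501007
side L (276, 166) 8 (np.int64(289), np.int64(295), np.int64(180), np.int64(181), np.float64(292.2), np.float64(180.8))
side R (291, 181) 8 (np.int64(289), np.int64(295), np.int64(180), np.int64(181), np.float64(292.2), np.float64(180.8))
top L (157, 189) 0 
top R (217, 187) 5 (np.int64(217), np.int64(217), np.int64(183), np.int64(187), np.float64(217.0), np.float64(185.0))
wrist L (278, 97) 805 (np.int64(256), np.int64(300), np.int64(85), np.int64(103), np.float64(277.9), np.float64(94.4))
wrist R (278, 488) 0
```

The bar is seated: TCP 124.1 mm (bar at about 140 mm), with roughly 11 N of support. The left keeper shows in the wrist image as a level orange bar across the slot (256–300, 85–103). The right one shows in the side image at (289–295, 180–181), level and matching its shut position. I'll press a little more, hold, then ease off before opening.

Emit:
send_rows(
  series=[
    {"ax":0,"ay":0,"az":0,"dx":0,"dy":0,"dz":0.1,"hand":1},
    {"ax":0,"ay":0,"az":0,"dx":0,"dy":0,"dz":0.1,"hand":1},
    {"ax":0,"ay":0,"az":0,"dx":0,"dy":0,"dz":0.1,"hand":1},
    {"ax":0,"ay":0,"az":0,"dx":0,"dy":0,"dz":0.1,"hand":1},
  ],
)

```text
clock: 13.4
eef_pos: [582.3, 245.1, 124.0]
tool_rot: [3.14, 0.0, 1.603]
force: [-6.2, -2.4, 14.3]
width: 12.9
gripper_force: 62.1
```

```bash
python3 chk.py
python3 - <<'E'
from h import *
# bar tilt check: black knob / steel bar end in wrist & far end in side
s=get_image('side'); 
ex=np.array([-.032,.9995,0]); g=np.array([581.7,245.3,140])
print(proj(s,[g-98*ex,g-80*ex,g+98*ex]))
p=s['pixels']; u,v=proj(s,[g-98*ex])[0].astype(int)
print(cv2.cvtColor(p,cv2.COLOR_RGB2GRAY)[v-7:v+8,u-8:u+9])
E
```

```text
[582.3 245.1 124. ] [3.14  0.    1.603] [-6.2 -2.4 14.3] [-0.47  1.04  0.01] 62.119744420051575
side L (276, 166) 8 (np.int64(289), np.int64(295), np.int64(180), np.int64(181), np.float64(292.2), np.float64(180.8))
side R (291, 181) 8 (np.int64(289), np.int64(295), np.int64(180), np.int64(181), np.float64(292.2), np.float64(180.8))
top L (157, 189) 0 
top R (217, 187) 7 (np.int64(216), np.int64(218), np.int64(183), np.int64(187), np.float64(217.0), np.float64(185.0))
wrist L (278, 97) 810 (np.int64(256), np.int64(300), np.int64(85), np.int64(103), np.float64(278.0), np.float64(94.5))
wrist R (278, 488) 0 
[[293.07106777 190.99773435]
 [291.14555083 189.05559829]
 [273.88459966 171.65462546]]
[[ 65 123 142 128 101 108 128 130  96  79 103 115 110 119 129 132 130]
 [ 65 124 148 149 132 119 121 117  90  81 104 122 126 128 131 132 132]
 [ 67 125 143 134 109  98  89  79  67  71 106 122 122 120 128 132 134]
 [ 74 125 144 115  95 115 108  84  62  69 107 125 113 111 126 136 139]
 [ 80 128 144 112 108 144 151 142 107  86 115 133 125 127 138 145 150]
 [ 80 127 143 112  95 122 165 187 153 102 111 132 140 148 156 160 163]
 [ 81 128 144 121  89  97 144 170 139  81  80 111 146 176 190 195 195]
 [ 82 125 144 141 122 100 100  93  64  31  32  80 155 196 204 203 201]
 [101 135 146 151 150 126  90  52  16   2   9  64 146 182 177 161 154]
 [117 146 149 155 156 145 113  61  19   7  21  66 125 145 139 131 127]
 [105 138 143 139 140 135 115  74  32  22  38  82 127 143 141 139 136]
 [ 80 112 122 117 110  97  85  60  41  45  62  90 134 156 155 154 151]
 [ 62  68  70  67  57  53  49  47  49  66  81  97 136 155 159 157 154]
 [ 58  45  42  40  37  41  41  39  47  66  77  92 133 153 155 154 151]
 [ 53  47  43  46  43  41  42  42  41  46  49  76 125 149 149 150 150]]
```

The black knob of the right end sits within about 1.5 px of its predicted seated position and both keepers are shut, so I'll ease off and release.

Emit:
send_rows(
  series=[
    {"ax":0,"ay":0,"az":0,"dx":0,"dy":0,"dz":-0.25,"hand":1},
    {"ax":0,"ay":0,"az":0,"dx":0,"dy":0,"dz":-0.25,"hand":1},
    {"ax":0,"ay":0,"az":0,"dx":0,"dy":0,"dz":-0.25,"hand":0.7},
    {"ax":0,"ay":0,"az":0,"dx":0,"dy":0,"dz":-0.25,"hand":0.4},
    {"ax":0,"ay":0,"az":0,"dx":0,"dy":0,"dz":-0.25,"hand":0.3},
    {"ax":0,"ay":0,"az":0,"dx":0,"dy":0,"dz":-0.25,"hand":0.3},
    {"ax":0,"ay":0,"az":0,"dx":0,"dy":0,"dz":-0.25,"hand":0.3},
  ],
)

```text
clock: 14.3
eef_pos: [582.2, 245.1, 123.8]
tool_rot: [3.142, -0.0, 1.603]
force: [-0.9, 0.8, 0.1]
width: 59.9
gripper_force: 0.0
```

Emit:
send_rows(
  series=[
    {"ax":0,"ay":0,"az":0,"dx":0,"dy":0,"dz":-2,"hand":0.3},
    {"ax":0,"ay":0,"az":0,"dx":0,"dy":0,"dz":-5,"hand":0.3},
    {"ax":0,"ay":0,"az":0,"dx":0,"dy":0,"dz":-9,"hand":0.3},
    {"ax":0,"ay":0,"az":0,"dx":0,"dy":0,"dz":-12,"hand":0.3},
    {"ax":0,"ay":0,"az":0,"dx":0,"dy":0,"dz":-12,"hand":0.3},
    {"ax":0,"ay":0,"az":0,"dx":0,"dy":0,"dz":-12,"hand":0.3},
    {"ax":0,"ay":0,"az":0,"dx":0,"dy":0,"dz":-12,"hand":0.3},
    {"ax":0,"ay":0,"az":0,"dx":0,"dy":0,"dz":-12,"hand":0.3},
    {"ax":0,"ay":0,"az":0,"dx":0,"dy":0,"dz":-12,"hand":0.3},
    {"ax":0,"ay":0,"az":0,"dx":0,"dy":0,"dz":-12,"hand":0.3},
  ],
)

```text
clock: 15.3
eef_pos: [581.9, 244.9, 243.1]
tool_rot: [-3.14, 0.0, 1.603]
force: [0.4, -1.3, 0.6]
width: 59.9
gripper_force: 0.0
```

```bash
python3 chk.py
```

```text
[581.9 244.9 243.1] [-3.14   0.     1.603] [ 0.4 -1.3  0.6] [-0.05 -0.02  0.04] 0.0
side L (276, 166) 7 (np.int64(290), np.int64(295), np.int64(180), np.int64(181), np.float64(292.7), np.float64(180.7))
side R (291, 181) 7 (np.int64(290), np.int64(295), np.int64(180), np.int64(181), np.float64(292.7), np.float64(180.7))
top L (157, 189) 0 
top R (217, 187) 7 (np.int64(216), np.int64(217), np.int64(183), np.int64(187), np.float64(216.7), np.float64(185.1))
wrist L (279, 105) 220 (np.int64(264), np.int64(294), np.int64(100), np.int64(108), np.float64(279.6), np.float64(103.9))
wrist R (279, 324) 85 (np.int64(268), np.int64(292), np.int64(320), np.int64(326), np.float64(280.0), np.float64(322.8))
```

Both keepers now show level across the bar in the wrist view, centred at (280,104) and (280,323) against predicted (279,105) and (279,324). I'm handing in.

```bash
python3 -c "
from h import *
print(finish_job())"
```

```text
the job is handed in; nothing more can be done
None
```

The rack hangs seated on both hooks with both keepers shut and the arm clear, and the job is handed in (no verdict came back); I viewed 11 pictures, one over the limit of 10.

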